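# Put the long desoldering pump away in its spring clip

## Robot

A 7-joint arm with a two-finger parallel gripper is mounted at the origin on the work surface. World frame = base frame: x ahead of the robot, y to its left, z up, the work surface at z = 0. Lengths are in m, angles in rad, forces in N, time in s.
With the tool pointing down it reaches from about 0.425 to 0.925 m from the base axis. Payload 6.8 kg.
Tool frame: the origin (TCP) lies between the finger pads; the fingertips stand 14 mm ahead of it and the grasp point (between the pads) lies 5 mm behind it; z points along the fingers, y is the line along which they close (so a half turn about z gives the same grasp; the last joint's range is limited). The gripper opens to 85 mm and grips with 20 to 120 N. Pads are 22 mm wide; open, the fingers measure 114 mm over their backs; the gripper's body (76 mm by 85 mm) begins 54 mm behind the grasp point. The pads swing forward as they close: fully open they stand 13 mm farther back than shut.
Start: joints at [1.072, 0.477, 0.022, 1.555, -0.011, 1.109, -0.083], TCP at [0.257, -0.624, 0.216] pointing down, gripper open.
Joint ranges: [-2.96, 2.96], [-0.34, 2.1], [-1.41, 1.46], [0.24, 2.44], [-1.37, 4.51], [0.17, 1.92], [-2.96, 2.96]. Speed limits (rad/s): [2.39, 2.39, 3.14, 3.14, 3.14, 3.14, 3.14].

## Interface

Orientations are given as a rotation vector (axis times angle).
In Python, from bench import r, eyes, ticket gives the robot as it stands. The module is installed in compiled form; this text tells all that it offers.
- The arm moves only by the tool arm_command, never from a script. Its argument "plan" is text: rows parted by semicolons, each of 4 numbers parted by spaces: the shift along the tool's x, y, z in m, then the turn about the tool's z in degrees. In form: tx ty tz yaw; .... A call has 1 to 20 rows; each row shifts and turns the commanded pose from where the row before left it, along the tool's axes as they then stand; what a row does not reach is not made up. A row lasts 1/8 s, in which the tool goes at most 62.5 mm and 10.7 degrees, less where a joint would pass 70% of its speed; a pose out of reach is approached as far as the arm can. A call is refused whole if a number of a shift passes 0.0625 or a number of a turn 10.7, either way. A call with a gripper value outside its range is refused whole. "hand" is the closure, from -1 (fully open) to 1 (shut), set as the call begins (left out, the last holds). The fingers move at their own pace and stop on an object; "grip_force" is the grip in N (left out, the last holds). Time passes only in rows, so rows that do not move let the fingers close. It gives the time, the measured TCP pose, the force, the opening and the grip force at its end, in the units of the state.
- r.get_obs(): the state, without advancing time (a new reading comes with each control period).
- eyes.grab_frame(name): name is "scene" or "top" or "wrist"; returns (picture, depth): 420x560x3 uint8, red, green, blue; 420x560 float32, m along the optical axis (not along the pixel's ray), 0 where there is no reading.
- eyes.calibration(name): a dict with "fov_y" (degrees; the focal length in pixels is half the picture's height over the tangent of half this angle, whatever the lens; pixels are square), "cx", "cy" (the principal point, pixels), "origin" and "attitude" of the camera in the world; the wrist camera has in their place "tool_from_camera" (4x4, takes a point from camera to tool coordinates, whose origin is the TCP and whose axes are the flange's). Camera axes: x right, y up, looking along -z (the intrinsics and any distortion apply to the point x, -y, -z); pixel columns grow to the right and rows downward; lengths in m; the calibration is good to about 2 mm. A picture is of the moment at which its call begins: read the wrist's pose just before it. calibration takes no time and is no camera call.
- ticket.hand_in(): hands the job in; it is judged then, once.
The state is a dict: "clock": time; "joints": joint angles; "qvel": joint speeds; "tau": joint torques, N m; "tcp_pos": TCP position; "orientation": TCP orientation; "contact_force": force on the tool from outside, world axes, zero at the start; "moment": the same for the moment, N m; "grip_width": finger opening in m; "gripper_force": force on a finger pad.
Only numpy, scipy, OpenCV 4.12 (cv2) and the standard library are available. Lean on these libraries where they do the work, as an engineer would, in place of code of your own. Each camera call takes 0.05 s, during which the arm holds its last target. There are 200 camera calls.

## Task

Put the longer of the two desoldering pumps away in the fork clip on the bench: lay its barrel across both forks, either way round, and press it down past the sprung jaw until it sits fully home and the jaw has snapped shut over it, then let go. Leave the short pump where it lies.

Things in the scene. Friction and masses are not known exactly. Their poses are not given: they have to be found in the camera images.
- pump: Long desoldering pump lying on two black 28 mm square collars. Aluminium barrel 20 mm thick, 144 mm long between the collars (each 8 mm thick); beyond them a white nozzle (+x, 28 mm) and a black plunger (-x, 19 mm). 60 to 130 g. Origin: mid-barrel, on its axis, 14 mm above the bench; x along the barrel. Grip it across the middle.
- short_pump: Bystander: short desoldering pump of the same make, lying near the long one (they may swap places). Aluminium barrel only 64 mm long and 16 mm thick, collars 24 mm square. Origin: mid-barrel, on its axis, 12 mm above the bench; x along the barrel.
- holder: Fixed fork clip, white base 130x80x10 mm. Origin: centre of underside, on the bench; x along the clipped barrel, z up. Two 10 mm forks at x = -42 and +42 mm, finger room between. Seated barrel axis: y 0 (play -4 to 10 mm), 55 mm up, collars outside forks and jaw (play 14 mm in x). Fixed prongs at +y and jaw at -y flare to a funnel, 58 mm wide at its top, 110 mm up: lower the barrel from above it.
- jaw (a joint): Steel jaw, hinge along the holder's x low under the barrel; two sloping noses at x = -54 and +54 mm overhang the fork mouths from the -y side, lower edge 68 mm above the bench. Radians: 0 = sprung shut, grows as the noses swing out to -y, up to 0.6. A barrel pushed straight down drives it open about 0.25 (some 2 to 10 N in all); it snaps back to 0 once the barrel is below the noses.
There are look-alikes about, which are no part of the job. What is shaped like the pump but yellow is not meant. Several things look just like the holder: the one meant starts farthest from the robot's base.

How it is judged:
By the outcome, as a careful person would: the job done as asked, in the order asked, and still so for the second after the job is handed in, with the robot touching nothing.
It also fails if it takes over 40 s, if anything falls off the work surface, if the arm or the gripper's body presses on something with over 40 N, if the wrist force passes 120 N, or if a joint passes its speed limit or range.

## Working session

There is one attempt and no reset: what is moved stays moved. The work goes in short steps, Python scripts to look and compute and a tool call to move; the robot and the scene stay as the last step left them, time stands still between calls to the robot, and variables do not carry over. Pictures are saved under pics/ and viewed, at most 10 in all, crops included, and the job is handed in when it is done.

Besides the shell and the picture viewer there is one more tool, called after ">>>" by a JSON object that holds its "fn" and its "kwargs". arm_command: Moves the arm, as the interface text tells. Its arguments: {"type":"object","properties":{"plan":{"type":"string"},"hand":{"type":"number"},"grip_force":{"type":"number"}},"required":["plan"]}

```bash
mkdir -p pics; cat > h.py <<'E'
import numpy as np, cv2
from bench import r, eyes, ticket
from scipy.spatial.transform import Rotation as R
def grab(n):
    o=r.get_obs(); im,d=eyes.grab_frame(n); return o,im,d
def cam(n,o=None):
    c=eyes.calibration(n); f=210/np.tan(np.radians(c['fov_y'])/2)
    if n=='wrist':
        T=np.eye(4);T[:3,:3]=R.from_rotvec(o['orientation']).as_matrix();T[:3,3]=o['tcp_pos']
        T=T@np.array(c['tool_from_camera']); return f,c['cx'],c['cy'],T[:3,3],T[:3,:3],c
    A=np.array(c['attitude'],float)
    A=R.from_rotvec(A).as_matrix() if A.shape==(3,) else A[:3,:3]
    return f,c['cx'],c['cy'],np.array(c['origin']),A,c
def ray(C,u,v):
    f,cx,cy,o,A,_=C; return o,A@np.array([(u-cx)/f,-(v-cy)/f,-1])
def onplane(C,u,v,z):
    o,d=ray(C,u,v); return o+d*(z-o[2])/d[2]
def cloud(C,d):
    f,cx,cy,o,A,_=C; v,u=np.mgrid[:420,:560]
    P=np.stack([(u-cx)/f*d,-(v-cy)/f*d,-d],-1); return P@A.T+o
E
python3 - <<'E'
from h import *
for n in('scene','top'):
    o,im,d=grab(n); cv2.imwrite(f'pics/{n}0.png',im[:,:,::-1]); np.savez(f'pics/{n}0.npz',im=im,d=d)
    print(n,eyes.calibration(n))
    print((d>0).mean(), d.min(),d.max())
print(eyes.calibration('wrist')); print(o)
E
```

```text
scene {'fov_y': 47.69844737305025, 'cx': 284.427724728503, 'cy': 208.4572600625338, 'origin': array([1.12423591, 0.60362063, 0.64360816]), 'attitude': array([0.4732316 , 1.12822687, 2.15322517])}
0.9916496598639456 0.0 3.999892
top {'fov_y': 57.09364497862449, 'cx': 277.0067083255878, 'cy': 205.94485864512066, 'origin': array([ 0.40747677, -0.02427937,  0.87344287]), 'attitude': array([ 0.09799959, -0.1085569 , -1.58663943])}
0.9958673469387755 0.0 0.9588092
{'fov_y': 64.7872358849167, 'cx': 275.436402671981, 'cy': 209.06805134577394, 'tool_from_camera': array([[-5.57729714e-04,  9.65335834e-01,  2.61010376e-01,
         6.56442913e-02],
       [ 9.99999843e-01,  5.51904333e-04,  9.56153469e-05,
        -2.33791548e-04],
       [-5.17518368e-05,  2.61010388e-01, -9.65335990e-01,
        -1.59246127e-01],
       [ 0.00000000e+00,  0.00000000e+00,  0.00000000e+00,
         1.00000000e+00]])}
{'clock': 0.05, 'joints': array([ 1.07193086,  0.47776852,  0.02232537,  1.55644143, -0.0115106 ,
        1.10926581, -0.08308533]), 'qvel': array([-6.60447861e-05, -7.47086226e-04,  8.53383506e-04,  1.32089868e-04,
       -1.25227010e-03, -5.18766109e-04, -1.28025209e-04]), 'tau': array([ 3.03241824e-03, -5.98307455e+01,  1.61480572e+00, -2.82257438e+01,
        1.28561936e-02,  5.20730231e-03,  2.83989817e-05]), 'tcp_pos': array([ 0.25687248, -0.62356079,  0.21465084]), 'orientation': array([-3.08014120e+00, -6.09654118e-01,  7.08085194e-04]), 'contact_force': array([-0.13262934,  0.76448153, -0.34621453]), 'moment': array([ 0.00425885, -0.03781487,  0.01477721]), 'gripper_force': 0.0, 'grip_width': 0.08540367643938819}
```

View pics/top0.png

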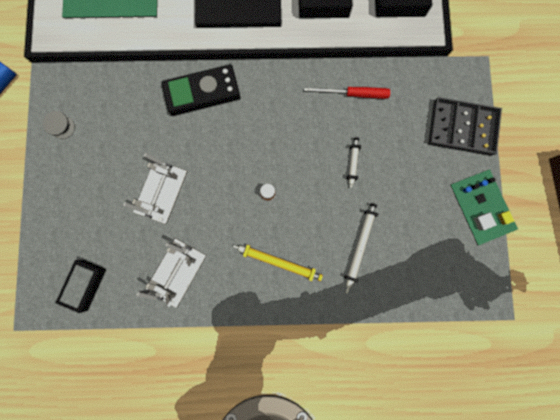

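View pics/scene0.png

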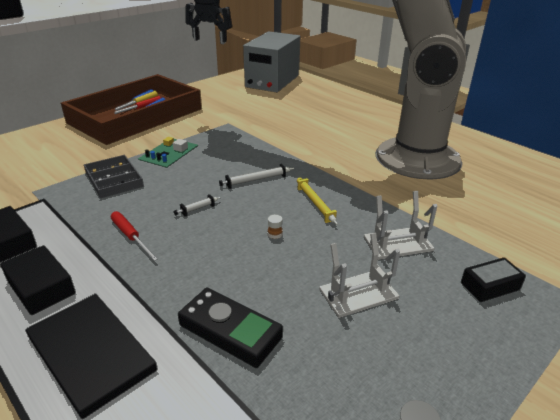

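Top view candidates: long pump (362,247), short pump (353,163) and yellow pump (280,262). The holders are at (160,190) and (175,272); the first is farther from the base at (265,410), so I choose the pump at (362,247) and the holder at (160,190). Next I measure them.

```bash
python3 - <<'E'
from h import *
z=np.load('pics/top0.npz');im,d=z['im'],z['d'];C=cam('top');P=cloud(C,d)
print('base px check', P[100:300:60,330].round(3).tolist())
def rect(mask,name):
    pts=P[mask][:,:2].astype(np.float32); (c,s,a)=cv2.minAreaRect(pts); print(name,mask.sum(),np.round(c,4),np.round(s,4),round(a,1))
V,U=np.mgrid[:420,:560]
br=im.min(2)
for nm,(u0,v0,u1,v1) in dict(far=(118,148,190,226),near=(132,230,210,310)).items():
    box=(U>=u0)&(U<u1)&(V>=v0)&(V<v1)
    m=box&(abs(P[...,2]-.010)<.004)&(br>130)
    n,l,st,_=cv2.connectedComponentsWithStats(m.astype(np.uint8)); 
    rect(m,nm)
    hi=box&(P[...,2]>.05); q=P[hi]; print(' high',hi.sum(),q.max(0).round(3),q.min(0).round(3))
for nm,(u0,v0,u1,v1) in dict(long=(338,198,384,296),short=(340,132,368,192),yel=(230,240,328,284)).items():
    box=(U>=u0)&(U<u1)&(V>=v0)&(V<v1); m=box&(P[...,2]>.009); rect(m,nm); print(P[m][:,2].max())
crop=cv2.resize(im[140:230,110:200],None,fx=6,fy=6,interpolation=cv2.INTER_CUBIC); 
crop2=cv2.resize(im[195:300,330:390],None,fx=5.14,fy=5.14,interpolation=cv2.INTER_CUBIC)
k=np.zeros((540,540,3),np.uint8)
out=np.hstack([crop[:, :490],crop2[:540]]); cv2.imwrite('pics/crop.png',out[:,:,::-1]); print(out.shape)
E
```

```text
base px check [[0.774, -0.161, 0.0], [0.628, -0.156, 0.0], [0.488, -0.151, -0.001], [0.354, -0.146, 0.001]]
far 1321 [0.5614 0.2334] [0.0802 0.1293] 69.2
 high 336 [0.624 0.276 0.873] [ 0.407 -0.024  0.05 ]
near 1350 [0.3788 0.1951] [0.0805 0.1287] 60.0
 high 421 [0.441 0.244 0.873] [ 0.319 -0.024  0.05 ]
long 817 [ 0.4046 -0.1713] [0.1431 0.2568] 28.0
0.8734428687355463
short 354 [ 0.5293 -0.1435] [0.0573 0.3359] 55.3
0.8734428687355463
yel 814 [ 0.3983 -0.0299] [0.2051 0.0273] 69.1
0.8734428687355463
(540, 798, 3)
```

View pics/crop.png

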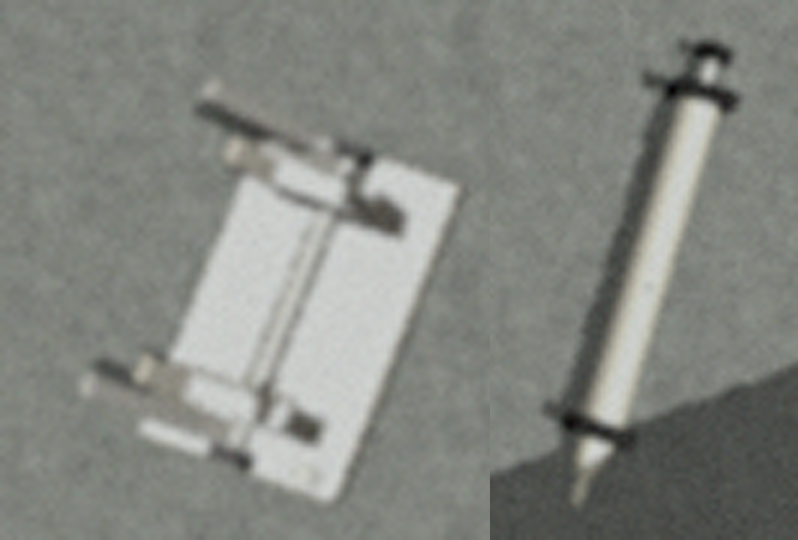

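The crop shows the far holder with its base edges clear, and the aluminium pump with collars at crop pixels (690,90) and (590,425), so this is the long one. Next: the fork and jaw sides in the holder frame, and a clean pump fit.

```bash
python3 - <<'E'
from h import *
c=np.array([.5614,.2334]);a=np.radians(159.2-180);ex=np.array([np.cos(a),np.sin(a)]);ey=np.array([-ex[1],ex[0]])
for n in('top','scene'):
    z=np.load(f'pics/{n}0.npz');im,d=z['im'],z['d'];C=cam(n);P=cloud(C,d)
    q=P[..., :2]-c; X=q@ex;Y=q@ey;Z=P[...,2]
    m=(d>0)&(abs(X)<.075)&(abs(Y)<.06)&(Z>.02)&(Z<.15)
    print(n,m.sum())
    for zz in np.arange(.02,.125,.015):
        for s in (-1,1):
            k=m&(Z>=zz)&(Z<zz+.015)&(X*s>0)
            if k.sum(): 
                o=np.argsort(Y[k]); 
                print(round(zz,3),s,[f'({1000*X[k][i]:.0f},{1000*Y[k][i]:.0f})' for i in o[::max(1,len(o)//8)]])
z=np.load('pics/top0.npz');im,d=z['im'],z['d'];C=cam('top');P=cloud(C,d)
V,U=np.mgrid[:420,:560]
for nm,(u0,v0,u1,v1) in dict(long=(338,198,384,296),short=(340,132,368,192)).items():
    m=(U>=u0)&(U<u1)&(V>=v0)&(V<v1)&(d>0)&(P[...,2]>.008)&(P[...,2]<.05)
    p=P[m][:,:2].astype(np.float32); print(nm,[np.round(t,4) for t in cv2.minAreaRect(p)],P[m][:,2].max())
    bar=m&(im.min(2)>120); p=P[bar][:,:2]; mu=p.mean(0); w,v=np.linalg.eigh(np.cov((p-mu).T)); t=(p-mu)@v[:,1]
    print(' barrel',mu.round(4),v[:,1].round(3),np.degrees(np.arctan2(v[1,1],v[0,1])).round(1),t.min().round(3),t.max().round(3))
    blk=m&(im.max(2)<80); q=(P[blk][:,:2]-mu)@v[:,1]; print(' black hist',np.histogram(q,bins=np.arange(-.13,.135,.01)))
E
```

```text
top 722
0.02 -1 ['(-37,-26)', '(-61,-5)', '(-14,-3)', '(-0,-2)', '(-20,-1)', '(-11,1)', '(-59,2)', '(-51,4)', '(-51,7)']
0.02 1 ['(40,-26)', '(37,-6)', '(60,-3)', '(17,-2)', '(28,-1)', '(15,1)', '(20,2)', '(37,4)', '(37,8)']
0.035 -1 ['(-44,-27)', '(-47,-14)', '(-40,-7)', '(-37,-3)', '(-43,2)', '(-38,6)', '(-42,12)', '(-43,16)']
0.035 1 ['(41,-27)', '(37,-24)', '(42,-9)', '(44,-2)', '(39,3)', '(47,8)', '(47,13)', '(52,16)', '(52,19)']
0.05 -1 ['(-46,-26)', '(-42,19)', '(-39,20)', '(-42,21)', '(-45,22)', '(-42,23)', '(-40,24)', '(-43,25)', '(-43,28)']
0.05 1 ['(47,-26)', '(42,-25)', '(40,19)', '(39,20)', '(38,21)', '(44,22)', '(43,24)', '(45,25)', '(40,29)']
0.065 -1 ['(-45,-25)', '(-56,-4)', '(-51,-3)', '(-55,-2)', '(-53,-1)', '(-51,0)', '(-54,1)', '(-57,3)']
0.065 1 ['(37,-27)', '(41,-23)', '(56,-3)', '(53,-2)', '(54,-1)', '(53,-0)', '(56,1)', '(50,2)', '(51,3)', '(50,20)', '(50,23)']
0.08 -1 ['(-40,-33)', '(-51,3)', '(-52,5)', '(-55,6)', '(-51,8)', '(-56,9)', '(-55,10)', '(-51,12)', '(-55,14)']
0.08 1 ['(37,-31)', '(42,-26)', '(50,5)', '(53,6)', '(54,9)', '(56,9)', '(50,11)', '(51,
[... 2576 characters left out ...]
rrel [ 0.6161 -0.2077] [-0.989  0.146] 171.6 -0.055 0.056
 black hist (array([ 0,  0,  0,  0,  0,  0,  3, 11,  9, 25,  0,  0,  0,  0,  0,  1, 33,
        0,  0,  0,  0,  0,  0,  0,  0,  0]), array([-1.30000000e-01, -1.20000000e-01, -1.10000000e-01, -1.00000000e-01,
       -9.00000000e-02, -8.00000000e-02, -7.00000000e-02, -6.00000000e-02,
       -5.00000000e-02, -4.00000000e-02, -3.00000000e-02, -2.00000000e-02,
       -1.00000000e-02, -5.55111512e-17,  1.00000000e-02,  2.00000000e-02,
        3.00000000e-02,  4.00000000e-02,  5.00000000e-02,  6.00000000e-02,
        7.00000000e-02,  8.00000000e-02,  9.00000000e-02,  1.00000000e-01,
        1.10000000e-01,  1.20000000e-01,  1.30000000e-01]))
```

The jaw noses come in from the +(0.355, 0.935) side, so holder +y is (-0.355, -0.935). The holder origin is (0.561, 0.233), with its x axis at 159.2°. The pump origin is about (0.430, -0.216), axis at 160.4°. The sizes match the description: 0.207 m long, 0.028 m wide, 0.080 x 0.129 m base. Next I move above the pump.

>>> {"fn": "arm_command", "kwargs": {"plan": "0.035 -0.0345 0.007 0;0.035 -0.0345 0.007 0;0.035 -0.0345 0.007 0;0.035 -0.0345 0.007 0;0.035 -0.0345 0.007 0;0.035 -0.0345 0.007 0;0.035 -0.0345 0.007 0;0.035 -0.0345 0.007 0;0.035 -0.0345 0.007 0;0 0 0 10.5;0 0 0 10.5;0 0 0 10.5;0 0 0 10.5;0 0 0 0", "hand": -1}}

```text
clock: 1.85
tcp_pos: [0.4299, -0.2169, 0.1524]
orientation: [3.096, -0.532, -0.001]
contact_force: [0.1, 0.2, -0.2]
grip_width: 0.0855
gripper_force: 0.0
```

```bash
cat >> h.py <<'E'
def pose(o):
    M=R.from_rotvec(o['orientation']).as_matrix(); return np.array(o['tcp_pos']),M
E
python3 - <<'E'
from h import *
o,im,d=grab('wrist'); p,M=pose(o); print(p.round(4),M.round(3).tolist(),o['joints'].round(2))
cv2.imwrite('pics/w1.png',im[:,:,::-1]); C=cam('wrist',o);P=cloud(C,d)
m=(d>0)&(P[...,2]>.010)&(P[...,2]<.04)&(np.hypot(P[...,0]-.43,P[...,1]+.216)<.13)
q=P[m][:,:2].astype(np.float32); print([np.round(t,4) for t in cv2.minAreaRect(q)],P[m][:,2].max())
bar=m&(P[...,2]>.016)
q=P[bar][:,:2]; mu=q.mean(0);w,v=np.linalg.eigh(np.cov((q-mu).T));print(mu,np.degrees(np.arctan2(v[1,1],v[0,1])))
blk=m&(im.max(2)<70); t=(P[blk][:,:2]-mu)@v[:,1]; print(np.histogram(t,bins=np.arange(-.12,.125,.01)))
E
```

```text
[ 0.4299 -0.2169  0.1524] [[0.943, -0.334, -0.001], [-0.334, -0.943, 0.0], [-0.001, 0.0, -1.0]] [ 0.39  0.24 -0.06  2.07  0.02  0.83 -1.59]
[array([ 0.4171, -0.2032]), array([0.0992, 0.2171]), np.float64(44.0741)] 0.031054403050060186
[ 0.42865258 -0.20797661] 148.4773270872034
(array([  0,  18, 139,  91, 209,   0,   0,   0,   0,   0,   0,   0,   0,
         0,   0,   0,   0,   0, 207,  73,   0,   1,   0,   0]), array([-1.20000000e-01, -1.10000000e-01, -1.00000000e-01, -9.00000000e-02,
       -8.00000000e-02, -7.00000000e-02, -6.00000000e-02, -5.00000000e-02,
       -4.00000000e-02, -3.00000000e-02, -2.00000000e-02, -1.00000000e-02,
       -5.55111512e-17,  1.00000000e-02,  2.00000000e-02,  3.00000000e-02,
        4.00000000e-02,  5.00000000e-02,  6.00000000e-02,  7.00000000e-02,
        8.00000000e-02,  9.00000000e-02,  1.00000000e-01,  1.10000000e-01,
        1.20000000e-01]))
```

View pics/w1.png

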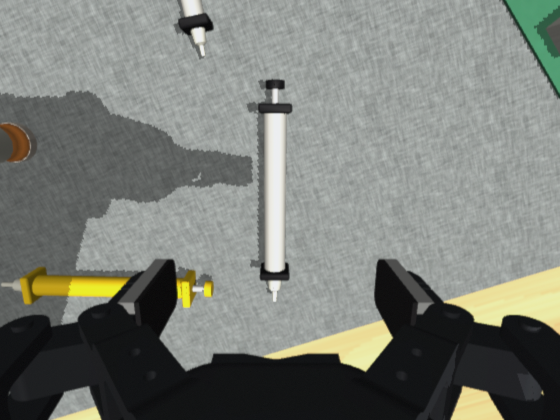

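The wrist view shows the long pump upright at column 275, with collars at (275,107) and (275,272). The short pump is at (195,20) and the yellow one at (110,288), both clear of the fingers.

```bash
python3 - <<'E'
from h import *
o=r.get_obs();C=cam('wrist',o);p,M=pose(o)
im=cv2.imread('pics/w1.png')
b=[onplane(C,u,v,.024) for u,v in((275,111),(275.5,267))]   # collar inner edges approx
print([x.round(4) for x in b],np.linalg.norm(b[0]-b[1]))
g=im.min(2)>150
for v in(130,190,250):
    c=np.flatnonzero(g[v,240:310])+240; w=[onplane(C,u,v,.014) for u in(c[0],c[-1])]
    print(v,c[0],c[-1],(M.T@((w[0]+w[1])/2-p)).round(4),np.linalg.norm(w[0]-w[1]).round(4))
mid=(b[0]+b[1])/2; print(mid.round(4),(M.T@(mid-p)).round(4))
E
```

```text
[array([ 0.4984, -0.2406,  0.024 ]), array([ 0.3649, -0.194 ,  0.024 ])] 0.1414015253735705
130 240 309 [ 0.0568 -0.0008  0.1384] 0.0604
190 240 309 [ 0.0032 -0.0008  0.1384] 0.0633
250 240 309 [-0.0558 -0.0009  0.1384] 0.0665
[ 0.4316 -0.2173  0.024 ] [ 1.800e-03 -1.000e-04  1.284e-01]
```

>>> {"fn": "arm_command", "kwargs": {"plan": "0.002 0 0.04 0;0 0 0.04 0;0 0 0.03 0;0 0 0.015 0;0 0 0.005 0;0 0 0 0;0 0 0 0"}}

```text
clock: 2.78
tcp_pos: [0.4328, -0.2181, 0.0235]
orientation: [3.095, -0.535, 0.003]
contact_force: [0.5, 0.0, -0.5]
grip_width: 0.0852
gripper_force: 0.0
```

>>> {"fn": "arm_command", "kwargs": {"plan": "0 0 0 0;0 0 0 0;0 0 0 0;0 0 0 0;0 0 0 0;0 0 0 0;0 0 0 0;0 0 0 0", "hand": 1, "grip_force": 60}}

```text
clock: 3.78
tcp_pos: [0.432, -0.2177, 0.0226]
orientation: [3.096, -0.535, -0.0]
contact_force: [-1.1, 0.3, 0.1]
grip_width: -0.0
gripper_force: 0.0
```

>>> {"fn": "arm_command", "kwargs": {"plan": "0 0 -0.02 0;0 0 -0.05 0;0 0 -0.05 0;0 0 0 0;0 0 0 0", "hand": -1}}

```text
clock: 4.4
tcp_pos: [0.4316, -0.2176, 0.1423]
orientation: [3.096, -0.535, -0.0]
contact_force: [-0.2, 0.3, 0.5]
grip_width: 0.085
gripper_force: 0.0
```

```bash
python3 - <<'E'
from h import *
o,im,d=grab('wrist'); p,M=pose(o); print(p.round(4),o['grip_width'])
cv2.imwrite('pics/w2.png',im[:,:,::-1]); np.savez('pics/w2.npz',im=im,d=d)
E
```

```text
[ 0.4316 -0.2176  0.1423] 0.08497314529968734
```

View pics/w2.png

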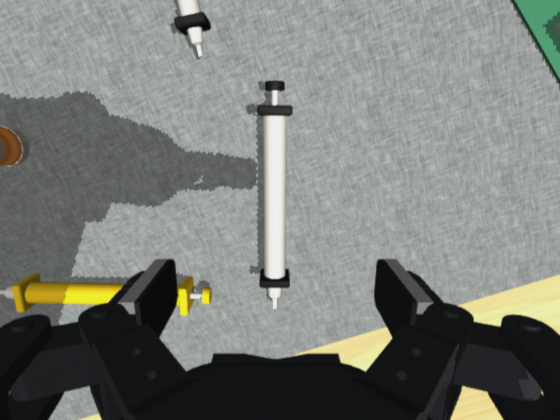

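The pump is undisturbed: collars at (275,110) and (275,279). The fingers closed over its top because the pads sit farther back when part-open, so I go lower.

>>> {"fn": "arm_command", "kwargs": {"plan": "0 0 0.045 0;0 0 0.04 0;0 0 0.025 0;0 0 0.0115 0;0 0 0.005 0;0 0 0 0;0 0 0 0"}}

```text
clock: 5.32
tcp_pos: [0.4326, -0.218, 0.0169]
orientation: [3.095, -0.535, 0.002]
contact_force: [-0.6, 0.2, 0.3]
grip_width: 0.0854
gripper_force: 0.0
```

>>> {"fn": "arm_command", "kwargs": {"plan": "0 0 0 0;0 0 0 0;0 0 0 0;0 0 0 0;0 0 0 0;0 0 0 0", "hand": 1, "grip_force": 60}}

```text
clock: 6.08
tcp_pos: [0.432, -0.2177, 0.0161]
orientation: [-3.096, 0.535, -0.0]
contact_force: [0.2, -0.8, -0.3]
grip_width: -0.0007
gripper_force: 0.0
```

```bash
python3 - <<'E'
from h import *
o,im,d=grab('wrist'); o2,s,d2=grab('scene'); print(o['grip_width'],o['contact_force'])
c=cv2.resize(s[110:240,190:360],(559,428))
a=im; out=np.zeros((428,800,3),np.uint8); out[:,:400]=cv2.resize(im,(400,300))[:0].sum() if 0 else 0
out[:300,:400]=cv2.resize(im,(400,300)); out[:306,400:]=cv2.resize(c,(400,306)); cv2.imwrite('pics/w3.png',out[:310,:,::-1])
E
```

```text
-0.0006523746797233568 [ 0.18032414 -0.7716799  -0.26164555]
```

View pics/w3.png

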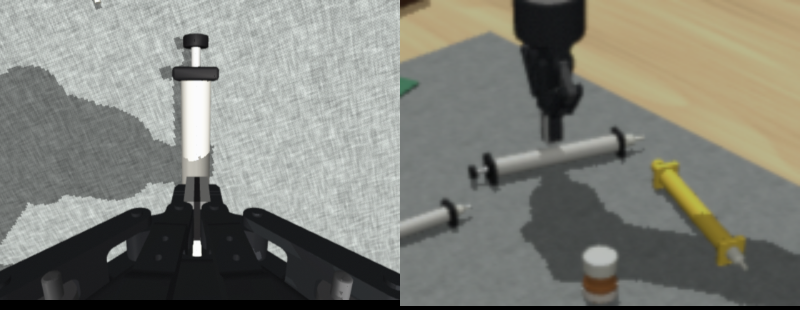

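The fingers are shut just above the barrel (left panel, tips near (197,180)). I'll measure the real tip position with wrist depth.

```bash
python3 - <<'E'
from h import *
o,im,d=grab('wrist');p,M=pose(o);C=cam('wrist',o);P=cloud(C,d);T=(P-p)@M
V,U=np.mgrid[:420,:560]
for v in range(60,380,12): print(v,im[v,276],P[v,276].round(4),T[v,276].round(4), T[v,268].round(4))
print('bench z',np.median(P[20:120,400:520,2]))
o,im,d=grab('scene');P=cloud(cam('scene'),d)
m=(d>0)&(np.hypot(P[...,0]-p[0],P[...,1]-p[1])<.025)&(im.max(2)<70);q=P[m]
print('scene dark z',np.sort(q[:,2])[:10].round(4))
E
```

```text
60 [66 65 65] [ 0.5168 -0.2482  0.0222] [ 0.0901  0.0003 -0.0062] [ 0.0902 -0.0032 -0.0059]
72 [250 251 251] [ 0.5128 -0.2468  0.0181] [ 0.0859  0.0003 -0.002 ] [ 0.0862 -0.0033  0.0001]
84 [250 251 251] [ 0.5082 -0.2452  0.017 ] [ 0.081   0.0003 -0.0009] [ 0.081  -0.0033 -0.0009]
96 [48 47 49] [ 0.5027 -0.2432  0.0282] [ 0.0752  0.0003 -0.0122] [ 0.0751 -0.0031 -0.0129]
108 [55 54 56] [ 0.4981 -0.2416  0.0287] [ 0.0703  0.0003 -0.0126] [ 0.0703 -0.0031 -0.0125]
120 [250 251 252] [ 0.4935 -0.2399  0.0256] [ 0.0654  0.0003 -0.0096] [ 0.0654 -0.0032 -0.0095]
132 [251 251 252] [ 0.4886 -0.2382  0.0235] [ 0.0602  0.0003 -0.0074] [ 0.0602 -0.0033 -0.0083]
144 [251 251 252] [ 0.4837 -0.2364  0.0254] [ 0.0551  0.0003 -0.0093] [ 0.055  -0.0033 -0.009 ]
156 [251 251 252] [ 0.4786 -0.2346  0.0241] [ 0.0496  0.0003 -0.0081] [ 0.0497 -0.0034 -0.0088]
168 [251 251 252] [ 0.4736 -0.2328  0.0251] [ 0.0443  0.0003 -0.009 ] [ 0.0442 -0.0034 -0.0085]
180 [251 251 252] [ 0.4685 -0.231   0.0254] [ 0.0388  0.0003 -0.0094] [ 0.0386 -0.0034 -0.008 ]
192 [251 251 252] [ 0.4631 -0.2291  0.0249] [ 0.0331  0.0
[... 865 characters left out ...]
.0107 -0.0024 -0.0661]
312 [44 44 43] [ 0.4311 -0.2176  0.0707] [-0.0008  0.0002 -0.0547] [ 0.0057 -0.0024 -0.065 ]
324 [44 43 44] [ 0.4262 -0.2158  0.0702] [-0.0061  0.0002 -0.0541] [ 0.0007 -0.0025 -0.0641]
336 [132 133 134] [ 0.4217 -0.2142  0.0706] [-0.0108  0.0002 -0.0545] [-0.0037 -0.0025 -0.0643]
348 [251 251 251] [ 0.3833 -0.2006  0.0248] [-0.0516  0.0002 -0.0087] [-0.0085 -0.0025 -0.0641]
360 [32 34 36] [ 0.441  -0.2211  0.1079] [ 0.0097  0.0001 -0.0918] [ 0.0089 -0.0019 -0.0908]
372 [23 25 25] [ 0.4421 -0.2214  0.1131] [ 0.0108  0.0001 -0.097 ] [ 0.0104 -0.0017 -0.0965]
bench z 0.001808501200741705
scene dark z [0.0017 0.0022 0.003  0.0341 0.0366 0.0368 0.039  0.0402 0.0406 0.041 ]
```

```bash
python3 - <<'E'
from h import *
o,im,d=grab('wrist');p,M=pose(o);C=cam('wrist',o);P=cloud(C,d);T=(P-p)@M
for v in range(240,256): print(v,im[v,266:288:3,0].tolist(),T[v,270].round(4),T[v,282].round(4))
E
```

```text
240 [192, 191, 190, 188, 181, 171, 157, 139] [ 0.0094 -0.0026 -0.0088] [ 0.0088  0.0032 -0.0072]
241 [192, 191, 189, 188, 180, 170, 157, 139] [ 0.009  -0.0026 -0.0092] [ 0.0085  0.0032 -0.0077]
242 [192, 191, 189, 188, 180, 170, 157, 139] [ 0.0086 -0.0026 -0.0093] [ 0.0084  0.0032 -0.0089]
243 [193, 191, 189, 189, 181, 170, 157, 139] [ 0.0079 -0.0027 -0.0089] [ 0.0071  0.0032 -0.0069]
244 [193, 191, 189, 188, 181, 170, 157, 139] [ 0.0071 -0.0027 -0.0082] [ 0.0072  0.0032 -0.0084]
245 [192, 190, 188, 186, 179, 169, 155, 138] [ 0.0066 -0.0027 -0.0083] [ 0.0066  0.0032 -0.0082]
246 [178, 176, 173, 169, 162, 158, 146, 130] [ 0.0066 -0.0026 -0.0095] [ 0.0063  0.0032 -0.0087]
247 [139, 138, 126, 116, 112, 127, 120, 110] [ 0.0056 -0.0027 -0.0082] [ 0.0055  0.0032 -0.0081]
248 [99, 99, 65, 43, 47, 97, 96, 94] [ 0.0102 -0.0024 -0.0212] [ 0.0104  0.0029 -0.0216]
249 [92, 93, 47, 22, 28, 93, 92, 93] [ 0.0106 -0.0024 -0.0233] [ 0.0106  0.0029 -0.0232]
250 [93, 92, 45, 21, 25, 93, 93, 93] [ 0.011  -0.0024 -0.0255] [ 0.0109  0.0028 -0.0251]
251 [93, 93, 46, 21, 26, 93, 93, 93] [ 0.0105 -0.0024 -0.0254] [ 0.0101  0.0028 -0.0244]
252 [92, 93, 47, 21, 26, 92, 92, 93] [ 0.0105 -0.0024 -0.0265] [ 0.0102  0.0028 -0.0258]
253 [93, 93, 46, 22, 26, 93, 93, 93] [ 0.0106 -0.0023 -0.0279] [ 0.0102  0.0028 -0.0268]
254 [92, 93, 46, 21, 26, 93, 93, 93] [ 0.0104 -0.0023 -0.0284] [ 0.0104  0.0028 -0.0284]
255 [93, 92, 45, 21, 27, 93, 93, 92] [ 0.0106 -0.0023 -0.0298] [ 0.0107  0.0027 -0.0301]
```

The true fingertips are 35 mm short of what the TCP reading implies: tips at world z 0.037 in both wrist and scene depth. Lateral alignment is fine. So I open, go down 33 mm and close.

>>> {"fn": "arm_command", "kwargs": {"plan": "0 0 0 0;0 0 0 0;0 0 0 0;0 0 0 0;0 0 0.012 0;0 0 0.012 0;0 0 0.009 0;0 0 0 0", "hand": -1}}

```text
clock: 7.32
tcp_pos: [0.4312, -0.2174, -0.018]
orientation: [-3.095, 0.535, 0.003]
contact_force: [-0.2, -0.0, 0.2]
grip_width: 0.0851
gripper_force: 0.0
```

>>> {"fn": "arm_command", "kwargs": {"plan": "0 0 0 0;0 0 0 0;0 0 0 0;0 0 0 0;0 0 0 0;0 0 0 0", "hand": 1, "grip_force": 60}}

```text
clock: 8.07
tcp_pos: [0.4334, -0.2183, -0.0153]
orientation: [3.095, -0.535, 0.005]
contact_force: [-2.0, 1.1, 15.3]
grip_width: 0.0178
gripper_force: 60.1
```

```bash
python3 - <<'E'
from h import *
o,im,d=grab('wrist');p,M=pose(o);C=cam('wrist',o);P=cloud(C,d);T=(P-p)@M
print(p.round(4),o['contact_force'].round(1),o['moment'].round(2),o['grip_width'])
V,U=np.mgrid[:420,:560]
f=(d>0)&(abs(T[...,0]-.0105)<.0015)&(abs(T[...,1])<.03)&(P[...,2]<.06)
for y in np.arange(-.026,.027,.004):
    k=f&(abs(T[...,1]-y)<.002); print(round(y,3),k.sum(),(P[k][:,2].min().round(4),T[k][:,2].max().round(4)) if k.sum() else '')
b=(d>0)&(im.min(2)>170)&(abs(T[...,1])<.004)&(T[...,0]>.015)&(T[...,0]<.06); print('barrel top z by x',[(x,np.median(P[b&(abs(T[...,0]-x)<.004)][:,2]).round(4)) for x in(.02,.04,.055)])
E
```

```text
[ 0.4334 -0.2183 -0.0153] [-2.   1.1 15.3] [0.23 0.39 0.05] 0.0178455981482223
-0.026 56 (np.float64(0.0003), np.float64(-0.0156))
-0.022 273 (np.float64(0.0001), np.float64(-0.0154))
-0.018 317 (np.float64(0.0007), np.float64(-0.016))
-0.014 704 (np.float64(0.0004), np.float64(-0.0157))
-0.01 439 (np.float64(0.0009), np.float64(-0.0162))
-0.006 74 (np.float64(0.0204), np.float64(-0.0357))
-0.002 73 (np.float64(0.023), np.float64(-0.0383))
0.002 73 (np.float64(0.0235), np.float64(-0.0387))
0.006 73 (np.float64(0.0202), np.float64(-0.0355))
0.01 435 (np.float64(0.0005), np.float64(-0.0158))
0.014 709 (np.float64(0.0001), np.float64(-0.0153))
0.018 324 (np.float64(0.0002), np.float64(-0.0155))
0.022 259 (np.float64(0.0008), np.float64(-0.0161))
0.026 56 (np.float64(0.0005), np.float64(-0.0158))
barrel top z by x [(0.02, np.float64(0.0247)), (0.04, np.float64(0.0248)), (0.055, np.float64(0.0248))]
```

The tips are on the bench, with the barrel 14 mm behind them and level, so the grip is sound. The gripper body will be about 62 mm above the barrel axis, which clears the 110 mm funnel. I lift and carry.

>>> {"fn": "arm_command", "kwargs": {"plan": "0 0 -0.02 0;0 0 -0.04 0;0 0 -0.045 0;0 0 -0.04 0;0 0 0 0", "grip_force": 80}}

```text
clock: 8.75
tcp_pos: [0.4341, -0.2186, 0.1312]
orientation: [3.094, -0.535, 0.01]
contact_force: [0.1, 0.7, -1.9]
grip_width: 0.0175
gripper_force: 78.2
```

>>> {"fn": "arm_command", "kwargs": {"plan": "-0.003 -0.03 0 1.3;-0.0035 -0.05 0 0;-0.0035 -0.05 0 0;-0.0035 -0.05 0 0;-0.0035 -0.05 0 0;-0.0035 -0.05 0 0;-0.0035 -0.05 0 0;-0.0035 -0.05 0 0;-0.0035 -0.05 0 0;0 -0.035 0 0;0 0 0 0;0 0 0 0"}}

```text
clock: 10.25
tcp_pos: [0.5675, 0.2265, 0.1267]
orientation: [3.087, -0.57, -0.003]
contact_force: [-0.3, -1.3, -1.2]
grip_width: 0.0171
gripper_force: 78.4
```

```bash
python3 - <<'E'
from h import *
o,im,d=grab('wrist');p,M=pose(o);C=cam('wrist',o);P=cloud(C,d)
print(p.round(4),np.degrees(np.arctan2(M[1,0],M[0,0])),M[2].round(3),o['grip_width'],o['contact_force'].round(1),o['joints'].round(2))
o2,t,td=grab('top'); np.savez('pics/w4.npz',im=im,d=d,t=t,td=td)
out=np.zeros((300,800,3),np.uint8);out[:,:400]=cv2.resize(im,(400,300));out[:,400:]=cv2.resize(t[110:320,60:340],(400,300));cv2.imwrite('pics/w4.png',out[:,:,::-1])
T=(P-p)@M
w=(d>0)&(im.min(2)>110)&(abs(P[...,2]-.010)<.006)
q=P[w][:,:2].astype(np.float32);print(w.sum(),[np.round(a,4) for a in cv2.minAreaRect(q)])
b=(d>0)&(abs(T[...,2]+.03)<.016)&(T[...,0]>.015)&(abs(T[...,1])<.02); print('barrel pts tool',[(x,T[b&(abs(T[...,0]-x)<.004)].mean(0).round(4)) for x in(.03,.06,.074,.08)])
E
```

```text
[0.5675 0.2265 0.1267] -20.93607577188683 [-0.001  0.002 -1.   ] 0.017088177700159263 [-0.3 -1.3 -1.2] [-0.32  0.48 -0.21  1.78  0.12  0.9  -2.52]
4395 [array([0.5786, 0.1902]), array([0.5   , 0.2918]), np.float64(61.9174)]
barrel pts tool [(0.03, array([ 0.0301,  0.0002, -0.0382])), (0.06, array([ 0.06  ,  0.0002, -0.038 ])), (0.074, array([ 0.0729,  0.0002, -0.0429])), (0.08, array([ 0.0801,  0.0002, -0.0322]))]
```

View pics/w4.png

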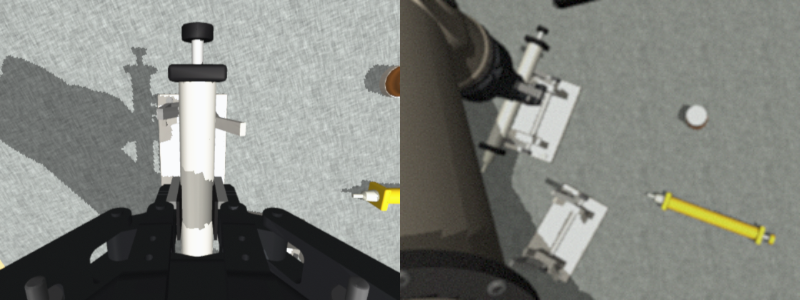

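Wrist view (left) shows the pump held level, with the far fork's prong and nose under it at about (165,110) and (230,125). I measure these relative to the tool.

```bash
python3 - <<'E'
from h import *
z=np.load('pics/w4.npz');im,d=z['im'],z['d'];o=r.get_obs();p,M=pose(o);print(p.round(4));C=cam('wrist',o);P=cloud(C,d);T=(P-p)@M
V,U=np.mgrid[:420,:560]
roi=(d>0)&(U>215)&(U<350)&(V>115)&(V<260)
b=roi&(P[...,2]>.003)&(P[...,2]<.016)&(im.min(2)>120)
for lo,hi in((.03,.045),(.045,.06)):
    k=b&(T[...,0]>lo)&(T[...,0]<hi); print('base y range',k.sum(),np.percentile(T[k][:,1],[.5,99.5]).round(4))
k=b&(abs(T[...,1])>.012);print('base far x',np.percentile(T[k][:,0],[97,99.5,100]).round(4))
for z0 in np.arange(.02,.12,.01):
    for s in(-1,1):
        k=roi&(P[...,2]>z0)&(P[...,2]<z0+.01)&(T[...,1]*s>.0105)
        if k.sum()>3: print(z0.round(2),s,k.sum(),'x',np.percentile(T[k][:,0],[5,50,95]).round(4),'y',np.percentile(T[k][:,1],[2,50,98]).round(4))
k=roi*0+(d>0)&(abs(T[...,1])<.008)&(T[...,0]>.05)&(T[...,2]<-.040)&(T[...,2]>-.05);print('collar x',np.percentile(T[k][:,0],[2,98]))
E
```

```text
[0.5679 0.2259 0.1274]
base y range 413 [-0.0492  0.0624]
base y range 770 [-0.0486  0.0608]
base far x [0.0612 0.0676 0.0684]
0.04 -1 101 x [0.0285 0.0339 0.0489] y [-0.0256 -0.0206 -0.0184]
0.05 -1 106 x [0.0284 0.0322 0.0489] y [-0.0288 -0.0248 -0.0218]
0.05 1 7 x [0.0379 0.038  0.0381] y [0.0184 0.0195 0.0205]
0.06 -1 114 x [0.0285 0.0318 0.0489] y [-0.0336 -0.0293 -0.0251]
0.06 1 11 x [0.0379 0.038  0.0381] y [0.0176 0.0192 0.0207]
0.07 -1 15 x [0.0472 0.0489 0.049 ] y [-0.0295 -0.0253 -0.0251]
0.07 1 93 x [0.0286 0.0338 0.0381] y [0.017  0.0183 0.0225]
0.08 -1 19 x [0.0482 0.0489 0.049 ] y [-0.0298 -0.0269 -0.0204]
0.08 1 160 x [0.0286 0.0337 0.038 ] y [0.0196 0.0219 0.0263]
0.09 -1 128 x [0.0415 0.046  0.049 ] y [-0.0284 -0.0166 -0.0146]
0.09 1 204 x [0.0287 0.0338 0.038 ] y [0.0238 0.0266 0.0315]
0.1 -1 247 x [0.0414 0.0454 0.049 ] y [-0.0298 -0.0218 -0.018 ]
0.1 1 332 x [0.0286 0.0334 0.038 ] y [0.0288 0.0325 0.0372]
0.11 -1 141 x [0.0416 0.045  0.0486] y [-0.0288 -0.026  -0.0231]
collar x [-0.18374413  0.19053018]
```

Relative to the tool, the far fork is at x 33 mm (should be 42), so I shift −7 mm, allowing 2 mm of pump offset. The prong is at y 17.5 mm (should be 20), so y is about +2.5, within play. I shift and lower partway.

>>> {"fn": "arm_command", "kwargs": {"plan": "-0.007 0 0 0;0 0 0 0;0 0 0.02 0;0 0 0.02 0;0 0 0.015 0;0 0 0.01 0;0 0 0 0"}}

```text
clock: 11.22
tcp_pos: [0.5615, 0.2302, 0.0625]
orientation: [3.089, -0.57, -0.001]
contact_force: [0.9, 0.1, -0.7]
grip_width: 0.0175
gripper_force: 78.2
```

```bash
python3 - <<'E'
from h import *
o,im,d=grab('wrist');p,M=pose(o);C=cam('wrist',o);P=cloud(C,d);T=(P-p)@M
print(p.round(4),M[2].round(3),o['contact_force'].round(1),o['grip_width'])
V,U=np.mgrid[:420,:560]
roi=(d>0)&(U>215)&(U<350)&(V>90)&(V<280)
for z0 in np.arange(.05,.12,.01):
    for s in(-1,1):
        k=roi&(P[...,2]>z0)&(P[...,2]<z0+.01)&(T[...,1]*s>.0115)&(T[...,0]>.02)&(T[...,0]<.06)
        if k.sum()>3: print(z0.round(2),s,k.sum(),'x',np.percentile(T[k][:,0],[5,50,95]).round(4),'y',np.percentile(T[k][:,1],[2,50,98]).round(4))
k=(d>0)&(im.max(2)<90)&(abs(T[...,1])<.013)&(T[...,0]>.05)&(T[...,0]<.1);print('dark x',np.histogram(T[k][:,0],bins=np.arange(.05,.105,.005)))
k=(d>0)&(im.min(2)>170)&(abs(T[...,1])<.004)&(T[...,0]>.03)&(T[...,0]<.06);print('barrel top z',np.median(P[k][:,2]))
E
```

```text
[0.5615 0.2302 0.0625] [-0.001  0.001 -1.   ] [ 0.9  0.1 -0.7] 0.017480796769915163
0.05 -1 208 x [0.0354 0.0391 0.0558] y [-0.0267 -0.0236 -0.021 ]
0.05 1 75 x [0.0359 0.0441 0.045 ] y [0.0162 0.0163 0.0219]
0.06 -1 125 x [0.0353 0.0392 0.0559] y [-0.0288 -0.027  -0.0237]
0.06 1 85 x [0.0356 0.0435 0.045 ] y [0.0162 0.0164 0.0219]
0.07 -1 24 x [0.0544 0.0557 0.056 ] y [-0.0263 -0.0239 -0.0236]
0.07 1 323 x [0.0355 0.0409 0.045 ] y [0.0164 0.019  0.0241]
0.08 -1 25 x [0.0551 0.0559 0.056 ] y [-0.024  -0.0159 -0.0116]
0.08 1 404 x [0.0356 0.0407 0.045 ] y [0.0207 0.0237 0.0278]
0.09 -1 389 x [0.0485 0.0523 0.0559] y [-0.0192 -0.0145 -0.0116]
0.09 1 281 x [0.0354 0.04   0.0448] y [0.0254 0.0273 0.0287]
0.1 -1 318 x [0.0484 0.052  0.0557] y [-0.0208 -0.0189 -0.0166]
dark x (array([   0,    0,    0,  633, 1169,   69,    0,  529,  566,    0]), array([0.05 , 0.055, 0.06 , 0.065, 0.07 , 0.075, 0.08 , 0.085, 0.09 ,
       0.095, 0.1  ]))
barrel top z 0.10223043290123018
```

Collar to nose margins are about 11 and 17 mm, and y is about +4 mm in the play. The axis is at z 0.092, so I press down slowly.

>>> {"fn": "arm_command", "kwargs": {"plan": "0 0 0.006 0;0 0 0.006 0;0 0 0.006 0;0 0 0.006 0;0 0 0.005 0;0 0 0.005 0;0 0 0.004 0;0 0 0.002 0;0 0 0 0;0 0 0 0"}}

```text
clock: 12.52
tcp_pos: [0.5619, 0.2312, 0.0255]
orientation: [-3.089, 0.57, -0.001]
contact_force: [-8.4, -3.4, 20.4]
grip_width: 0.0178
gripper_force: 81.1
```

```bash
cat > chk.py <<'E'
from h import *
o,im,d=grab('wrist');p,M=pose(o);C=cam('wrist',o);P=cloud(C,d);T=(P-p)@M
print(p.round(4),M[2].round(3),o['contact_force'].round(1),o['grip_width'])
V,U=np.mgrid[:420,:560]
k=(d>0)&(im.min(2)>170)&(abs(T[...,1])<.004)&(T[...,0]>.02)&(T[...,0]<.065)
print('barrel top z',[np.median(P[k&(abs(T[...,0]-x)<.005)][:,2]).round(4) for x in(.02,.03,.04,.05,.062)])
for z0 in np.arange(.05,.13,.01):
    k=(d>0)&(P[...,2]>z0)&(P[...,2]<z0+.01)&(T[...,0]>.047)&(T[...,0]<.060)&(abs(T[...,1])<.06)
    if k.sum()>3: print('nose',z0.round(2),k.sum(),'y',np.percentile(T[k][:,1],[2,50,98]).round(4))
E
python3 chk.py
```

```text
[0.5619 0.2312 0.0255] [ 0.    -0.001 -1.   ] [-8.4 -3.4 20.4] 0.017782376430700502
barrel top z [np.float64(0.0655), np.float64(0.0654), np.float64(0.0654), np.float64(0.0717), np.float64(0.0654)]
nose 0.05 198 y [-0.027  -0.0213  0.01  ]
nose 0.06 1184 y [-0.0233  0.003   0.0088]
nose 0.07 555 y [-0.0264 -0.0024  0.0012]
nose 0.08 723 y [-0.0262 -0.008  -0.0042]
nose 0.09 954 y [-0.0263 -0.0138 -0.01  ]
nose 0.1 1548 y [-0.0275 -0.0201 -0.016 ]
nose 0.11 510 y [-0.0259 -0.0231 -0.0215]
```

Barrel top is at 0.0655 (axis 0.0555), so it's seated. The noses are back over it with their pre-press slope. I release gently and withdraw.

>>> {"fn": "arm_command", "kwargs": {"plan": "0 0 -0.003 0;0 0 0 0"}}

```text
clock: 12.82
tcp_pos: [0.5622, 0.2312, 0.0264]
orientation: [-3.088, 0.569, -0.001]
contact_force: [0.1, -0.1, -2.5]
grip_width: 0.0176
gripper_force: 78.8
```

>>> {"fn": "arm_command", "kwargs": {"plan": "0 0 0 0;0 0 0 0;0 0 0 0;0 0 0 0;0 0 0 0;0 0 -0.01 0;0 0 -0.02 0;0 0 -0.04 0;0 0 -0.04 0;0 0 -0.03 0;0 0 0 0;0 0 0 0", "hand": -0.2}}

```text
clock: 14.32
tcp_pos: [0.5616, 0.2302, 0.1665]
orientation: [-3.089, 0.57, -0.0]
contact_force: [-0.2, -0.6, 0.0]
grip_width: 0.0515
gripper_force: 0.0
```

```bash
python3 chk.py; python3 - <<'E'
from h import *
o,im,d=grab('wrist');o2,s,d2=grab('scene')
out=np.zeros((300,800,3),np.uint8);out[:,:400]=cv2.resize(im,(400,300));out[:,400:]=cv2.resize(s[170:335,280:500],(400,300));cv2.imwrite('pics/w5.png',out[:,:,::-1])
E
```

```text
[0.5616 0.2302 0.1665] [ 0. -0. -1.] [-0.2 -0.6  0. ] 0.051458820677437206
barrel top z [np.float64(0.0656), np.float64(0.0657), np.float64(0.0657), np.float64(0.0663), np.float64(0.0657)]
nose 0.05 29 y [-0.0236  0.0091  0.0092]
nose 0.06 263 y [-0.024   0.0028  0.0083]
nose 0.07 79 y [-0.0134 -0.0025 -0.0003]
nose 0.08 114 y [-0.0264 -0.0081 -0.0054]
nose 0.09 120 y [-0.0199 -0.014  -0.0107]
nose 0.1 180 y [-0.0281 -0.021  -0.017 ]
nose 0.11 71 y [-0.0264 -0.0244 -0.0222]
```

View pics/w5.png

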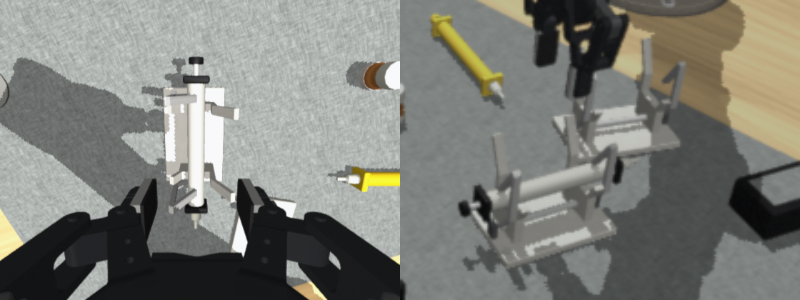

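The pump sits in the far clip: wrist view collars at (195,80) and (197,208), both noses over the barrel, gripper clear. I hand it in.

```bash
python3 -c "
from bench import ticket
print(ticket.hand_in())"
```

```text
the job is handed in; nothing more can be done
None
```

The long pump is seated in the far fork clip (axis measured about 55 mm up) with the jaw shut over it, the gripper is clear, the short pump was not touched, and I handed the job in at about 14.5 s; no verdict was shown.

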